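Dose two laundry tablets from the rocker-gate dispenser

ROBOT

A 6-joint arm with a two-finger parallel gripper is mounted at the origin on a cart in front of the work surface, level with it; the furniture and walls round the work are solid. World frame = base frame: x ahead of the robot, y to its left, z up, the work surface at z = 0. Lengths are in mm, angles in degrees, forces in N, time in s.
With the tool pointing down it reaches from about 350 to 850 mm from the base axis. Payload 8.1 kg.
Tool frame: the origin (TCP) lies at the very end of the fingers, on their centre line; the grasp point (between the pads) lies 19 mm behind it (r.grip_point_offset is the distance from the TCP to the grasp point, in mm); z points along the fingers, y is the line along which they close (so a half turn about z gives the same grasp; the last joint's range is limited). The gripper opens to 85 mm and grips with 20 to 120 N. Pads are 22 mm wide; open, the fingers measure 114 mm over their backs; the gripper's body (76 mm by 85 mm) begins 54 mm behind the grasp point. The pads swing forward as they close: fully open they stand 13 mm farther back than shut.
Start: joints at [-74.164, 7.471, 85.268, -0, 87.261, -4.893], TCP at [212.395, -561.154, 210.892] pointing down, gripper open.
Joint ranges: [-169.43, 169.43], [-51.17, 129.36], [1.28, 143.12], [-76.62, 256.62], [0, 156.53], [-152.29, 152.29]. Speed limits (degrees/s): [136.94, 136.94, 159.86, 180, 180, 180].

INTERFACE

Orientations are given as [roll, pitch, yaw] about the fixed x, y, z axes, in that order (R = Rz(yaw) Ry(pitch) Rx(roll)).
In Python, from bench import status, eyes, r gives the robot as it stands.
- The arm moves only by the shell command python3 -m handwheel 'ROWS' [FORCE]. ROWS is a JSON object whose one key "series" holds a list that holds one entry, the list of rows, each a list of 7 numbers: the shift along the tool's x, y, z in cm, then the turn, a rotation vector about the tool's x, y, z in rad, then the opening, from 0 (shut) to 1 (fully open). In form: {"series": [[[tx, ty, tz, rx, ry, rz, claw], ...]]}. A call has 1 to 12 rows; each row is the pose to reach, as a shift and turn from the pose commanded when the call began, along the tool's axes at that moment; what a row does not reach only later rows make up. A row lasts 1/8 s, in which the tool goes at most 62.5 mm and 10.7 degrees, less where a joint would pass 70% of its speed; a pose out of reach is approached as far as the arm can. A call with a gripper value outside its range is refused whole. The fingers move at their own pace and stop on an object; FORCE is the grip in N (left out, the last holds). Time passes only in rows, so rows that repeat a pose let the fingers close. It gives the time, the measured TCP pose, the force, the opening and the grip force at its end, in the units of the state.
- status.sense(): the state, without advancing time (a new reading comes with each control period).
- eyes.snapshot(name): name is "side" or "top"; returns a dict with "img" (480x640x3 uint8, red, green, blue), "mtx" (3x3 intrinsics, pixels), "R" (3x3) and "t" (3): a world point X has camera coordinates R X + t. Camera axes: x right, y down, z forward; pixel columns grow to the right and rows downward; lengths in mm; the calibration is good to about 2 mm. A picture is of the moment at which its call begins. There is no depth.
- r.hand_in(): hands the job in; it is judged then, once.
The state is a dict: "time": time; "joint_pos": joint angles; "qd": joint speeds; "joint_efforts": joint torques, N m; "tool_pos": TCP position; "tcp_rot": TCP orientation; "ft_force": force on the tool from outside, world axes, zero at the start; "wrist_torque": the same for the moment, N m; "finger_gap": finger opening in mm; "grip_force": force on a finger pad.
Only numpy, scipy, OpenCV 4.12 (cv2) and the standard library are available. Lean on these libraries where they do the work, as an engineer would, in place of code of your own. Each camera call takes 0.05 s, during which the arm holds its last target. There are 200 camera calls.

TASK

This wash takes two detergent tablets. With the fingertips only, lifting and carrying nothing, push the white dosing dish along the mat until it sits home in the wire cradle under the mouth of the dispenser's chute; then press the blue pad of the rocking lever right down so that the red gate lifts and a tablet rolls into the dish, let the lever come all the way back up, and do the same once more for the second tablet, leaving the lever up. Each press lets out one tablet: leave the other two in the chute, do not touch any tablet, do not work the lever unless the dish is home, and leave everything else where it stands.

Things in the scene. Friction and masses are not known exactly. Their poses are not given: they have to be found in the camera images.
- dispenser: White tablet dispenser, fixed, on a grey mat (mat top z = 0.006). Origin on the mat under the chute; +y horizontal, downhill along the chute (about to the robot's left), +x away from the robot, z up. Base 100 x 190 x 8 mm, y -150 to 40 mm. Chute 27 mm wide on x = 0 falls 15 deg to +y: tail y = -82 (wall tops 155 high), mouth y = 116 mm (floor 66, walls 99 high).
- cradle (a point): Where the dish's underside centre sits when home: (0, 142, 0) mm in the dispenser's frame, at the chute's mouth. The cradle is a 6 mm steel wire, 12 mm above the mat, in a half circle (clear radius 56.5 mm) round this point, open to the dispenser's +y, arms flared to 80 mm either side of the axis 30 mm beyond this point. The dish goes in along -y until its wall meets the wire.
- dish: Round white dosing dish with a blue rim, loose, 0.11 to 0.22 kg: straight wall 110 mm in outer diameter from 9 mm up, foot 90 mm, 48 mm high, wall 3 mm, inner floor 4 mm up with 2.5 mm studs. Origin at the centre of its underside. Starts on the mat 85 to 115 mm from the cradle, within 25 deg of the line straight out of it; slides with 1 to 2 N.
- press_pad (a point): Blue ribbed press pad, 50 (x) by 46 mm, on the uphill (-y) end of the lever, beyond the chute's tail: at (-1, -109) mm in the dispenser's frame. This point is the centre of its top face, about 175 mm above the mat with the lever up, 16 mm lower with it down; slopes 15 deg at rest like the chute. Pressed straight down it takes about 2 N to start, 4 N at the bottom stop.
- rocker (a joint): Rocking lever (rad): 0 at rest, red gate down; 0.187 at the bottom stop, pad down, gate clear. A spring returns it. The gate frees a tablet from about 0.15 while a tooth holds the next, which rolls to the gate 0.5 s after release. Keep it down about 0.7 s while the tablet rolls out. Its bar runs at x = -22 mm; the gate bridge at y = 90 mm is 116 mm high, 138 with the lever down.
- tablet_1: Detergent tablet, white and blue disc 36 mm in diameter, 18 mm thick, 30 g, standing on edge in the chute, number 1 of 4 counted from the gate. Origin at its centre, x along its axis.
- tablet_2: Detergent tablet, white and blue disc 36 mm in diameter, 18 mm thick, 30 g, standing on edge in the chute, number 2 of 4 counted from the gate. Origin at its centre, x along its axis.
- tablet_3: Detergent tablet, white and blue disc 36 mm in diameter, 18 mm thick, 30 g, standing on edge in the chute, number 3 of 4 counted from the gate. Origin at its centre, x along its axis.
- tablet_4: Detergent tablet, white and blue disc 36 mm in diameter, 18 mm thick, 30 g, standing on edge in the chute, number 4 of 4 counted from the gate. Origin at its centre, x along its axis.
- jug: Bystander: translucent detergent jug with an orange cap, 67 x 125 x 242 mm, on the mat behind the dispenser. Origin under its centre.
- nail_brush: Bystander: purple nail brush, 30 x 85 x 23 mm, at the back right of the mat.
- peg_a: Bystander: wooden clothes peg, 22 x 72 x 11 mm, at the front edge of the mat.
- peg_b: Bystander: wooden clothes peg, 23 x 73 x 11 mm, at the back of the mat, left of the jug.
- tube: Bystander: white and green stain-remover tube, 43 x 146 x 30 mm, on the dark slab at the right.
- scoop: Bystander: pale plastic measuring scoop, 89 x 99 x 38 mm, on the slab.
- tape_roll: Bystander: roll of masking tape, 98 mm across, 25 mm high, on the slab.
- soap_bottle: Bystander: pump bottle of hand soap, 187 mm high, on the slab.
- lint_roller: Bystander: white lint roller, 225 mm long, on the slab.

How it is judged:
By the outcome, as a careful person would: the job done as asked, in the order asked, and still so for the second after the job is handed in, with the robot touching nothing.
It also fails if it takes over 59 s, if anything falls off the work surface, if the arm or the gripper's body presses on something with over 40 N, if the wrist force passes 120 N, or if a joint passes its speed limit or range.

## Working session

There is one attempt and no reset: what is moved stays moved. The work goes in short steps, Python scripts to look and compute and a shell command to move; the robot and the scene stay as the last step left them, time stands still between calls to the robot, and variables do not carry over. Pictures are saved under pics/ and viewed, at most 10 in all, crops included, and the job is handed in when it is done.

```bash
ls; mkdir -p pics; python3 - <<'E'
from bench import status, eyes, r
import cv2
s=status.sense(); print(s['time'],s['tool_pos'],s['tcp_rot'],s['ft_force'],s['finger_gap'])
for n in('side','top'):
    d=eyes.snapshot(n); cv2.imwrite(f'pics/{n}0.png',d['img'][...,::-1]); print(n,d['mtx'].tolist(),d['R'].round(4).tolist(),d['t'].round(1).tolist(), (-d['R'].T@d['t']).round())
E
```

```text
pics
0.0 [ 212.23502232 -560.58411567  209.84289117] [-1.79894588e+02 -8.22909530e-03  2.07293080e+01] [ 0.41026074 -0.01697262 -0.46909375] 85.25454544310783
side [[472.01858748006697, 0.0, 318.90566740877495], [0.0, 472.01858748006697, 249.75547548800228], [0.0, 0.0, 1.0]] [[0.8978, -0.4399, 0.0207], [-0.2215, -0.4917, -0.8421], [0.3806, 0.7515, -0.5389]] [-601.5, 140.8, 1302.5] [   75. -1174.   833.]
top [[563.6522535798745, 0.0, 321.1578155384448], [0.0, 563.6522535798745, 240.33614922291252], [0.0, 0.0, 1.0]] [[-0.0231, -0.9996, 0.0175], [-0.9965, 0.0216, -0.0809], [0.0805, -0.0193, -0.9966]] [-189.9, 586.1, 1387.5] [ 468. -176. 1433.]
```

View pics/side0.png

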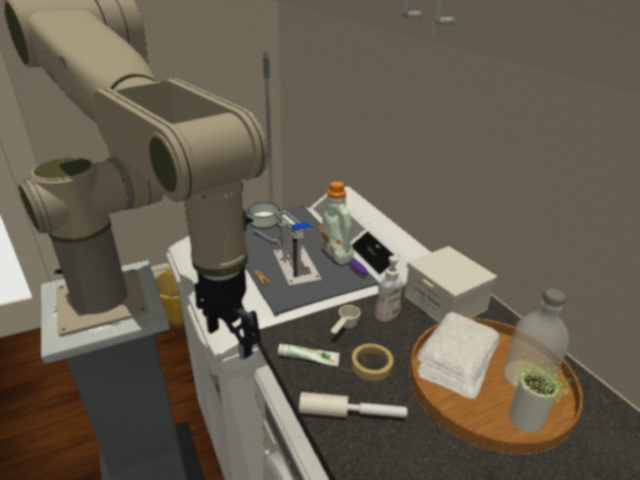

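View pics/top0.png

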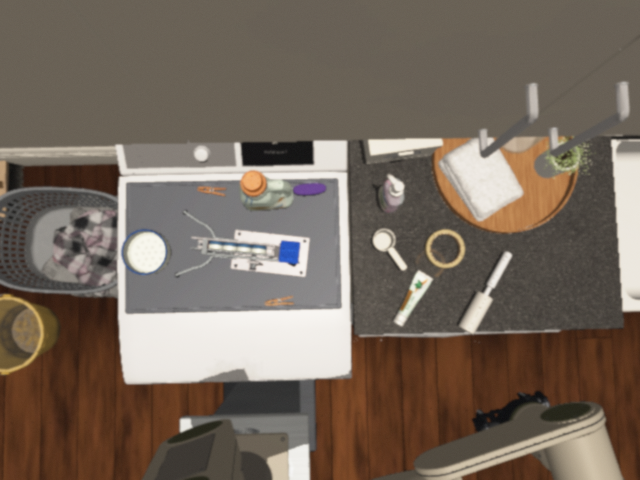

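The side view shows the dish at about (263,213) and the pad at (302,226). In the top view the dish is at (147,252), the pad at (289,253), the chute mouth at about (200,243), and the wire ends at (185,212) and (178,275). Next I'll measure them with masks.

```bash
cat > h.py <<'E'
from bench import status, eyes, r
import cv2, numpy as np
def P(d): return d['mtx']@np.c_[d['R'],d['t']]
def ray(d,uv,z):
    C=-d['R'].T@d['t']; v=d['R'].T@np.linalg.inv(d['mtx'])@[uv[0],uv[1],1]
    return C+v*(z-C[2])/v[2]
def tri(a,ua,b,ub):
    X=cv2.triangulatePoints(P(a),P(b),np.float64(ua).reshape(2,1),np.float64(ub).reshape(2,1)).ravel(); return X[:3]/X[3]
def proj(d,X): q=P(d)@np.r_[X,1]; return q[:2]/q[2]
def blobs(img,lo,hi,box,amin=8):
    m=cv2.inRange(cv2.cvtColor(img,cv2.COLOR_RGB2HSV),lo,hi); k=np.zeros_like(m); x0,y0,x1,y1=box; k[y0:y1,x0:x1]=m[y0:y1,x0:x1]
    n,l,s,c=cv2.connectedComponentsWithStats(k)
    return [(s[i].tolist(),c[i].round(2).tolist(),np.argwhere(l==i)[:,::-1]) for i in range(1,n) if s[i][4]>=amin],k
E
python3 - <<'E'
from h import *
t=eyes.snapshot('top'); s=eyes.snapshot('side')
for n,d,b in(('top',t,(115,180,320,300)),('side',s,(240,195,330,250))):
    B,k=blobs(d['img'],(98,90,60),(128,255,255),b)
    print(n)
    for st,c,p in B: print(st,c, cv2.minAreaRect(p.astype(np.float32)))
a=t['img'][170:320,110:330]; a=cv2.resize(a,None,fx=3.6,fy=3.6,interpolation=3)
cv2.imwrite('pics/topz.png',a[...,::-1])
a=s['img'][190:300,235:345]; cv2.imwrite('pics/sidez.png',cv2.resize(a,None,fx=5.4,fy=5.4,interpolation=3)[...,::-1])
E
```

```text
top
[128, 230, 22, 7, 25] [137.84, 231.48] ((138.08493041992188, 231.5471649169922), (3.021932363510132, 21.840330123901367), 74.05460357666016)
[279, 241, 21, 24, 408] [288.9, 251.94] ((288.5923156738281, 252.2615509033203), (19.101348876953125, 22.450286865234375), 7.125016689300537)
[211, 242, 26, 3, 29] [223.83, 242.93] ((223.50689697265625, 242.91726684570312), (25.079736709594727, 1.0795913934707642), 4.763641834259033)
[239, 244, 26, 4, 33] [250.82, 245.52] ((251.49179077148438, 245.57809448242188), (25.17669105529785, 1.360902190208435), 6.009006023406982)
[127, 266, 13, 8, 17] [132.06, 270.06] ((132.54664611816406, 270.2771911621094), (13.892441749572754, 1.7995394468307495), 30.256441116333008)
side
[291, 222, 21, 8, 121] [301.26, 225.45] ((301.0500183105469, 225.35000610351562), (6.646804332733154, 19.79899024963379), 81.8698959350586)
```

View pics/topz.png

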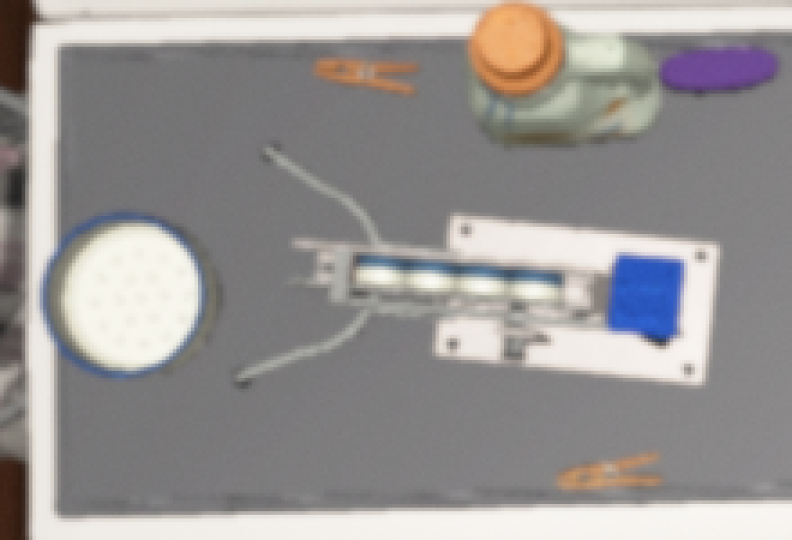

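View pics/sidez.png

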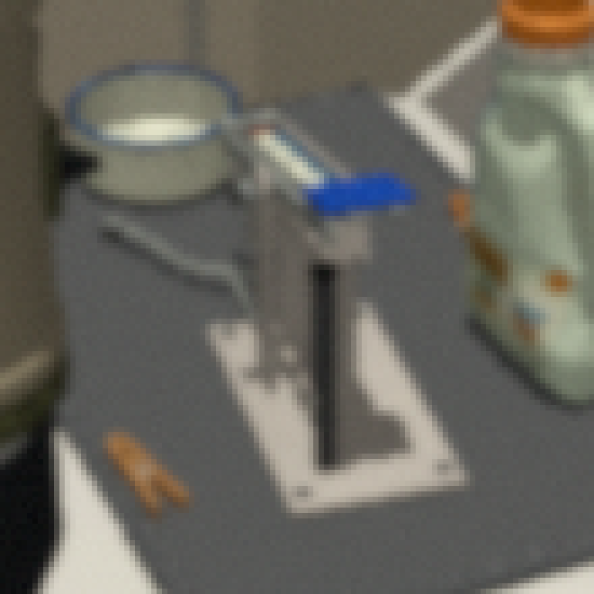

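The zoomed views show base corners at (453,214), (718,243), (705,384) and (434,354) in the top zoom. The wire tips are at (268,150) and (240,380), the dish rim spans x 43–206 and y 212–377, and its side-zoom centre is about (155,104).

```bash
cat >> h.py <<'E'
zt=lambda u,v:(u/3.6+110-.36,v/3.6+170-.36)
zs=lambda u,v:(u/5.4+235-.4,v/5.4+190-.4)
E
python3 - <<'E'
from h import *
t=eyes.snapshot('top'); s=eyes.snapshot('side')
L=np.array([[50,40],[50,-150],[-50,-150],[-50,40]],float)
W=np.array([ray(t,zt(*p),14)[:2] for p in[(453,214),(718,243),(705,384),(434,354)]])
print(W.round(1))
H=np.c_[L-L.mean(0)]; U,S,Vt=np.linalg.svd(H.T@(W-W.mean(0))); R=(Vt.T@np.diag([1,np.linalg.det(Vt.T@U.T)])@U.T)
o=W.mean(0)-R@L.mean(0); yaw=np.degrees(np.arctan2(R[1,0],R[0,0])); print('disp',o,yaw,'res',(L@R.T+o-W).round(1).tolist())
# side corners of base (near -y, far -y)
for p in[(290,514),(467,484),(208,323)]: print('side base',ray(s,zs(*p),14).round(1))
# height of base corner by two views
print('tri base',tri(t,zt(705,384),s,zs(290,514)).round(1),tri(t,zt(718,243),s,zs(467,484)).round(1))
for p in[(268,150),(240,380)]: w=ray(t,zt(*p),18)[:2]; print('tip world',w.round(1),'disp',(R.T@(w-o)).round(1))
pad=tri(t,(288.9,251.94),s,(301.26,225.45)); print('pad tri',pad.round(1),'disp',(R.T@(pad[:2]-o)).round(1),'expected',(R@[-1,-109]+o).round(1), ray(t,(288.9,251.94),181).round(1))
rim=tri(t,zt(124.5,294.5),s,zs(155,104)); print('rim tri',rim.round(1),ray(t,zt(124.5,294.5),54).round(1),ray(s,zs(155,104),54).round(1))
w=ray(t,zt(124.5,294.5),54)[:2]; d=R.T@(w-o); c=R@[0,142]+o; print('dish disp',d.round(1),'from cradle',(d-[0,142]).round(1),np.hypot(*(d-[0,142])),'cradle world',c.round(1))
# circle fit to the rim, radial edge of blueness
st=status.sense(); print(st['tool_pos'],st['time'])
E
```

```text
[[ 615.8   12.4]
 [ 591.4 -172.9]
 [ 492.8 -161.7]
 [ 518.    26.7]]
disp [561.7187211  -19.34511745] -7.521208858082894 res [[0.7, 1.4], [0.2, -1.7], [-0.3, 0.2], [-0.6, 0.2]]
side base [ 491.2 -164.    14. ]
side base [ 589.1 -178.9   14. ]
side base [520.6  30.   14. ]
tri base [ 492.6 -161.6   11.9] [ 592.  -172.9    9.1]
tip world [663.2 140.5] disp [ 79.7 171.8]
tip world [502.9 160.4] disp [-81.9 170.5]
pad tri [ 546.2 -128.1  178.7] disp [  -1.2 -109.8] expected [ 546.5 -127.3] [ 544.8 -127.6  181. ]
rim tri [562.1 228.7  56.4] [561.6 229.6  54. ] [564.5 232.6  54. ]
dish disp [-32.7 246.8] from cradle [-32.7 104.8] 109.78192259805668 cradle world [580.3 121.4]
[ 212.33978176 -560.96140618  210.51227597] 0.3
```

```bash
cat >> h.py <<'E'
from scipy.spatial.transform import Rotation as Ro
def rel(pos,yaw):
    s=status.sense(); R0=Ro.from_euler('xyz',s['tcp_rot'],degrees=True); T=Ro.from_euler('xyz',[180,0,yaw],degrees=True)
    print('shift cm',(R0.inv().apply(np.array(pos)-s['tool_pos'])/10).round(2),'rv',(R0.inv()*T).as_rotvec().round(3))
E
python3 - <<'E'
from h import *
rel([400,-150,300],60); rel([549,305,300],99.8); rel([549,305,150],99.8)
E
```

```text
shift cm [ 32.1  -31.8   -8.93] rv [-0.001 -0.    -0.685]
shift cm [ 62.14 -69.08  -8.9 ] rv [-1.00e-03 -1.00e-03 -1.38e+00]
shift cm [ 62.14 -69.07   6.1 ] rv [-1.00e-03 -1.00e-03 -1.38e+00]
```

```bash
python3 -m handwheel '{"series": [[[0,0,-6,0,0,0,1],[3.5,-3.5,-9,0,0,-0.1,0.7],[7.5,-7.5,-9,0,0,-0.25,0.7],[12,-12,-9,0,0,-0.4,0.7],[16,-16,-9,0,0,-0.5,0.7],[20,-20,-9,0,0,-0.6,0.7],[24,-24,-9,0,0,-0.69,0.7],[28,-28,-9,0,0,-0.69,0.7],[32,-32,-9,0,0,-0.69,0.7],[35.5,-36,-9,0,0,-0.75,0.7],[39,-40.5,-9,0,0,-0.85,0.7],[42,-45,-9,0,0,-0.95,0.7]]]}' && python3 -c "
from h import *
rel([549,305,300],99.8);rel([549,305,110],99.8)"
```

```text
time: 1.8
tool_pos: [446.2, 10.3, 301.0]
tcp_rot: [180.0, -0.0, 75.4]
ft_force: [0.4, -0.6, 0.3]
finger_gap: 59.6
grip_force: 0.0
shift cm [31.11  2.49  0.11] rv [ 0.001  0.    -0.427]
shift cm [31.11  2.48 19.11] rv [ 0.001  0.    -0.427]
```

```bash
python3 -m handwheel '{"series": [[[5,0.4,0,0,0,-0.1,0.7],[10,0.8,0,0,0,-0.2,0.7],[15,1.2,0,0,0,-0.3,0.7],[20,1.6,0,0,0,-0.4,0.7],[25,2,0,0,0,-0.427,0.7],[30,2.4,1,0,0,-0.427,0.7],[31.1,2.5,5,0,0,-0.427,0.7],[31.1,2.5,10,0,0,-0.427,0.7],[31.1,2.5,15,0,0,-0.427,0.7],[31.1,2.5,19,0,0,-0.427,0.7],[31.1,2.5,19,0,0,-0.427,0.7]]]}' && python3 - <<'E'
from h import *
rel([549,305,24],99.8); rel([570.6,177.5,24],99.8)
t=eyes.snapshot('top'); s=eyes.snapshot('side')
a=cv2.resize(t['img'][170:320,60:280],None,fx=3,fy=3,interpolation=3); b=cv2.resize(s['img'][150:300,190:390],None,fx=3,fy=3,interpolation=3)[:,:600]
c=cv2.resize(np.hstack([a,b]),None,fx=.63,fy=.63); print(c.shape); cv2.imwrite('pics/c1.png',c[...,::-1])
E
```

```text
time: 3.18
tool_pos: [546.6, 301.2, 106.4]
tcp_rot: [-179.5, 0.1, 99.6]
ft_force: [-0.6, -0.5, 0.6]
finger_gap: 59.8
grip_force: 0.0
shift cm [0.35 0.36 8.24] rv [-0.008  0.002 -0.003]
shift cm [-12.58   0.36   8.26] rv [-0.008  0.002 -0.003]
(284, 794, 3)
```

View pics/c1.png

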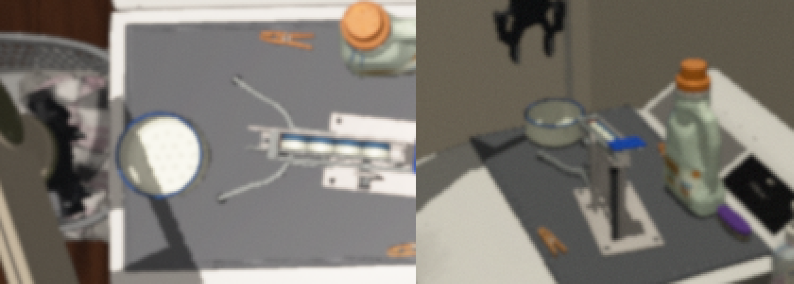

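The gripper stands left of the dish, at about (65,155) in the left crop, and clear of it. The dish centre is at (161,155) and nothing has moved. I'll descend now.

```bash
python3 -m handwheel '{"series": [[[0.3,0.2,3,0,0,0,0.7],[0.3,0.2,6,0,0,0,0.7],[0.3,0.2,8.1,0,0,0,0.7],[0.3,0.2,8.1,0,0,0,0.7],[0.3,0.2,8.1,0,0,0,0.7]]]}' && python3 -c "
from h import *
rel([549,305,24],99.8);rel([570.6,177.5,24],99.8)"
```

```text
time: 3.9
tool_pos: [552.5, 306.4, 31.8]
tcp_rot: [179.9, -0.0, 99.6]
ft_force: [0.0, -0.7, 0.0]
finger_gap: 59.5
grip_force: 0.0
shift cm [-0.08 -0.37  0.78] rv [ 0.002 -0.001 -0.003]
shift cm [-13.01  -0.37   0.77] rv [ 0.002 -0.001 -0.003]
```

```bash
python3 -m handwheel '{"series": [[[-0.5,-0.35,0.5,0,0,0,0.7],[-1.2,-0.35,0.5,0,0,0,0.7],[-2,-0.35,0.5,0,0,0,0.7],[-3,-0.35,0.5,0,0,0,0.7],[-4,-0.35,0.5,0,0,0,0.7],[-5,-0.35,0.5,0,0,0,0.7],[-6,-0.35,0.5,0,0,0,0.7],[-7,-0.35,0.5,0,0,0,0.7],[-8,-0.35,0.5,0,0,0,0.7],[-9,-0.35,0.5,0,0,0,0.7],[-9.6,-0.35,0.5,0,0,0,0.7],[-9.8,-0.35,0.5,0,0,0,0.7]]]}' && python3 - <<'E'
from h import *
rel([570.6,177.5,24],99.8)
t=eyes.snapshot('top'); s=eyes.snapshot('side')
a=cv2.resize(t['img'][180:310,110:310],None,fx=2.4,fy=2.4,interpolation=3); b=cv2.resize(s['img'][190:255,235:299],None,fx=4.8,fy=4.8,interpolation=3)
c=np.hstack([a,b]); print(c.shape); cv2.imwrite('pics/c2.png',c[...,::-1])
E
```

```text
time: 5.4
tool_pos: [564.2, 208.3, 24.9]
tcp_rot: [-180.0, -0.0, 99.6]
ft_force: [-0.5, 1.6, 0.7]
finger_gap: 60.0
grip_force: 0.6
shift cm [-3.14  0.12  0.09] rv [-0.    -0.    -0.004]
(312, 787, 3)
```

View pics/c2.png

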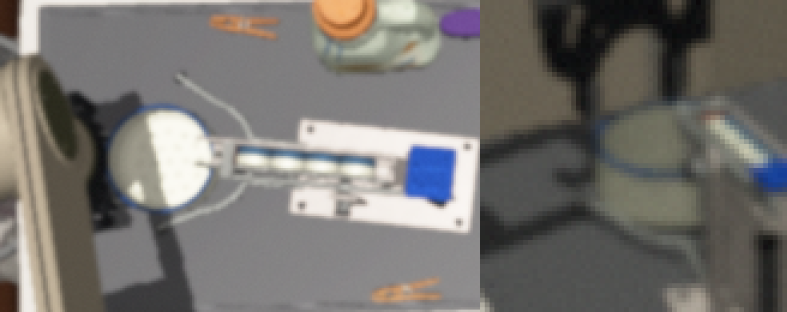

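The fingers are on the dish with 1.6 N. Its centre is at about (160,158) in the crop, on the axis between the wire arms. I'll push on slowly.

```bash
python3 -m handwheel '{"series": [[[-0.6,0.1,0,0,0,0,0.7],[-1.2,0.1,0,0,0,0,0.7],[-1.8,0.1,0,0,0,0,0.7],[-2.2,0.1,0,0,0,0,0.7],[-2.5,0.1,0,0,0,0,0.7],[-2.7,0.1,0,0,0,0,0.7],[-2.8,0.1,0,0,0,0,0.7]]]}' && python3 -m handwheel '{"series": [[[-0.1,0,0,0,0,0,0.7],[-0.2,0,0,0,0,0,0.7]]]}'; python3 -m handwheel '{"series": [[[-0.1,0,0,0,0,0,0.7],[-0.2,0,0,0,0,0,0.7]]]}'
```

```text
time: 6.38
tool_pos: [569.8, 181.2, 24.9]
tcp_rot: [-180.0, -0.0, 99.6]
ft_force: [0.2, 0.9, 1.1]
finger_gap: 59.8
grip_force: 0.4
time: 6.62
tool_pos: [570.1, 179.3, 24.9]
tcp_rot: [180.0, -0.0, 99.6]
ft_force: [0.7, 0.8, -0.3]
finger_gap: 60.0
grip_force: 0.4
time: 6.88
tool_pos: [570.4, 177.6, 24.9]
tcp_rot: [-180.0, -0.0, 99.6]
ft_force: [-1.7, 4.6, 0.9]
finger_gap: 59.7
grip_force: 1.9
```

```bash
python3 -m handwheel '{"series": [[[-0.05,0,0,0,0,0,0.7],[-0.1,0,0,0,0,0,0.7],[-0.1,0,0,0,0,0,0.7]]]}';  python3 - <<'E'
from h import *
s=status.sense(); print(s['ft_force'])
t=eyes.snapshot('top'); s=eyes.snapshot('side')
c=np.array([580.3,121.4]); yaw=np.radians(-7.52)
print('expected rim centre px',proj(t,[*c,54]),proj(s,[*c,54]))
a=t['img'].copy(); th=np.linspace(0,2*np.pi,60)
a=cv2.resize(a[200:290,140:240],None,fx=4.5,fy=4.5,interpolation=3); b=cv2.resize(s['img'][195:255,240:310],None,fx=4.9,fy=6.75,interpolation=3)
m=np.hstack([a,b]); cv2.imwrite('pics/c3.png',m[...,::-1]); print(m.shape)
E
```

```text
time: 7.25
tool_pos: [570.5, 177.2, 25.1]
tcp_rot: [180.0, -0.1, 99.6]
ft_force: [-2.2, 5.8, 2.0]
finger_gap: 59.4
grip_force: 2.9
[-2.16538553  5.80596936  1.97218107]
expected rim centre px [188.74944671 242.83464939] [279.37011991 222.08775622]
(405, 793, 3)
```

View pics/c3.png

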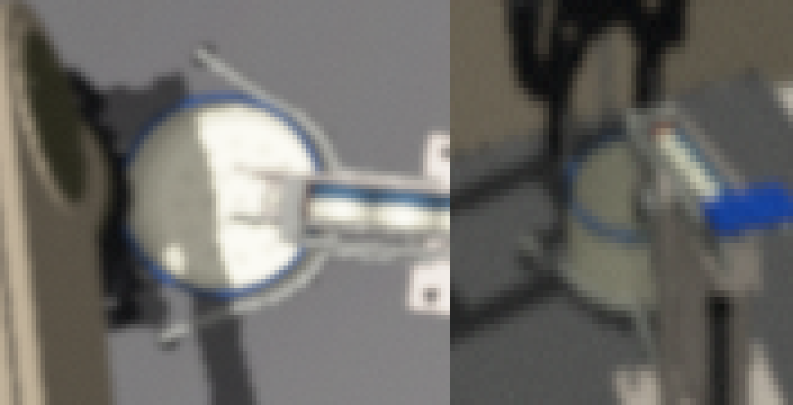

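The dish rim spans (127–326, 93–298) in the crop, so its centre is at about pixel (189.9,243.0) against an expected (188.7,242.8). It is seated against the wire, and the force rises to 6 N without further travel. I'll back off, rise, shut the fingers and go above the pad.

```bash
python3 -m handwheel '{"series": [[[0.5,0,0,0,0,0,0.7],[2,0,0,0,0,0,0.7],[4,0,0,0,0,0,0.7],[4,0,-5,0,0,0,0.7],[4,0,-10,0,0,0,0.5],[4,0,-16,0,0,0,0.2],[4,0,-22,0,0,0,0],[2,0,-24,0,0,0,0],[-2,0,-24,0,0,0,0],[-7,0,-24,0,0,0,0],[-12,0,-24,0,0,0,0],[-17,0,-24,0,0,0,0]]]}' && python3 - <<'E'
from h import *
rel([546,-128,265],99.8); rel([546,-128,195],99.8); rel([546,-128,195],75)
E
```

```text
time: 8.85
tool_pos: [598.8, 7.7, 263.9]
tcp_rot: [-179.9, -0.0, 99.7]
ft_force: [0.4, 0.4, -0.3]
finger_gap: -0.1
grip_force: 0.0
shift cm [-12.49  -7.48  -0.11] rv [-0.001 -0.    -0.003]
shift cm [-12.49  -7.47   6.89] rv [-0.001 -0.    -0.003]
shift cm [-12.49  -7.47   6.89] rv [-0.001  0.     0.43 ]
```

```bash
python3 -m handwheel '{"series": [[[-4,-2.4,0,0,0,0.1,0],[-8,-4.8,0,0,0,0.2,0],[-12,-7.2,0,0,0,0.3,0],[-12.5,-7.5,0,0,0,0.3,0],[-12.5,-7.5,3,0,0,0.3,0],[-12.5,-7.5,5.5,0,0,0.3,0],[-12.5,-7.5,6.5,0,0,0.3,0],[-12.5,-7.5,6.5,0,0,0.3,0],[-12.5,-7.5,6.5,0,0,0.3,0]]]}' && python3 - <<'E'
from h import *
rel([546,-128,195],82.5)
t=eyes.snapshot('top'); s=eyes.snapshot('side')
a=cv2.resize(t['img'][200:290,140:340],None,fx=2.3,fy=2.3,interpolation=3); b=cv2.resize(s['img'][180:249,255:351],None,fx=3,fy=3,interpolation=3)
m=np.hstack([a,b]); cv2.imwrite('pics/c4.png',m[...,::-1]); print(m.shape)
E
```

```text
time: 9.98
tool_pos: [546.8, -126.9, 201.1]
tcp_rot: [179.9, 0.0, 82.5]
ft_force: [0.8, -0.1, 0.5]
finger_gap: 0.2
grip_force: 0.0
shift cm [-0.12 -0.06  0.61] rv [ 0.002  0.    -0.   ]
(207, 748, 3)
```

View pics/c4.png

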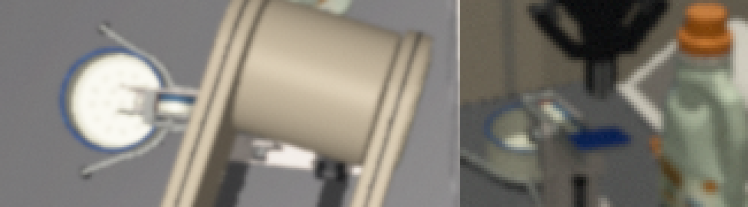

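The fingertip stands over the pad in the side crop at (600,90), with the pad at (600,138). The dish is still home at (112,100) in the left crop. I'll press.

```bash
python3 -m handwheel '{"series": [[[0,0,0.8,0,0,0,0],[0,0,1.5,0,0,0,0],[0,0,2.1,0,0,0,0],[0,0,2.6,0,0,0,0],[0,0,3.0,0,0,0,0],[0,0,3.0,0,0,0,0]]]}'
```

```text
time: 10.82
tool_pos: [545.8, -127.0, 169.4]
tcp_rot: [-180.0, -0.0, 82.4]
ft_force: [0.5, -0.1, -0.2]
finger_gap: 0.2
grip_force: 0.0
```

```bash
python3 - <<'E'
from h import *
s=status.sense(); print(s['ft_force'],s['tool_pos'])
s=eyes.snapshot('side')
print(proj(s,s and status.sense()['tool_pos']), [(b[0],b[1]) for b in blobs(s['img'],(98,90,60),(128,255,255),(285,205,330,250))[0]])
b=cv2.resize(s['img'][185:275,265:345],None,fx=6.5,fy=6.5,interpolation=3); cv2.imwrite('pics/c5.png',b[...,::-1])
E
```

```text
[ 0.48158373 -0.10837173 -0.21342423] [ 545.79404585 -126.99552607  169.43803408]
[300.39299839 228.1012081 ] [([291, 223, 21, 7, 112], [300.6, 225.74])]
```

View pics/c5.png

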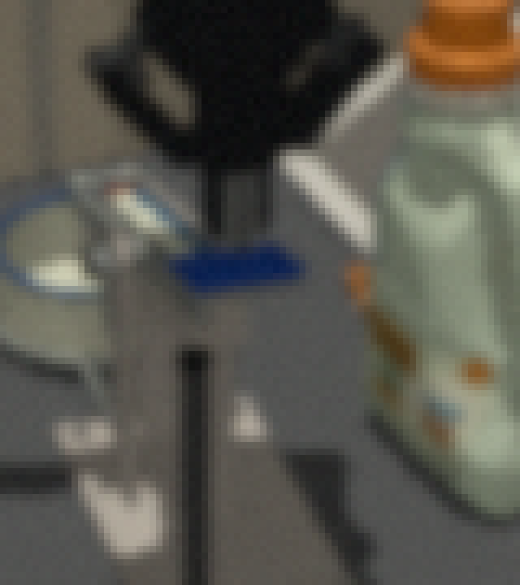

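The pad has not moved: it is still at v≈225.7. The visible fingertip ends at about pixel (301.6,221), roughly 7 px above where the reported TCP projects (300.4,228.1). So there is no contact yet, which matches the zero force. I'll check this offset against the earlier pictures before going lower.

```bash
python3 - <<'E'
from h import *
s=eyes.snapshot('side')
print('c1 TCP proj',proj(s,[546.6,301.2,106.4]),'seen tip ~(250,183)')
print('c4 TCP proj',proj(s,[546.8,-126.9,201.1]),'seen ~(301.7,211)')
# vertical profile of brightness at finger column, now
g=cv2.cvtColor(s['img'],cv2.COLOR_RGB2HSV)
for v in range(206,234): print(v,[s['img'][v,u].tolist() for u in(298,301,304)])
for z in(169,180,190,200): print(z,proj(s,[545.8,-127,z]).round(1))
E
```

```text
c1 TCP proj [251.15583086 188.48902884] seen tip ~(250,183)
c4 TCP proj [300.62941842 218.2219156 ] seen ~(301.7,211)
206 [[14, 15, 15], [15, 19, 19], [15, 16, 16]]
207 [[10, 10, 13], [12, 14, 16], [13, 14, 16]]
208 [[17, 16, 17], [14, 17, 15], [14, 13, 14]]
209 [[13, 12, 14], [13, 14, 14], [15, 15, 18]]
210 [[15, 15, 17], [20, 19, 19], [26, 27, 26]]
211 [[18, 17, 19], [34, 34, 32], [38, 36, 37]]
212 [[22, 23, 24], [46, 46, 43], [45, 47, 45]]
213 [[26, 27, 26], [53, 54, 52], [51, 51, 50]]
214 [[27, 28, 28], [51, 52, 49], [46, 47, 44]]
215 [[26, 25, 25], [56, 57, 54], [49, 49, 48]]
216 [[26, 26, 26], [54, 55, 52], [48, 47, 47]]
217 [[26, 26, 24], [57, 55, 52], [49, 50, 48]]
218 [[27, 26, 26], [54, 53, 52], [48, 46, 46]]
219 [[32, 30, 30], [53, 54, 52], [50, 51, 50]]
220 [[38, 38, 37], [58, 58, 56], [60, 60, 58]]
221 [[47, 48, 46], [54, 55, 53], [62, 65, 66]]
222 [[52, 55, 60], [51, 52, 58], [53, 59, 73]]
223 [[41, 48, 71], [37, 45, 64], [31, 44, 74]]
224 [[23, 39, 76], [21, 37, 72], [17, 38, 79]]
225 [[16, 36, 79], [9, 31, 75], [12, 33, 79]]
226 [[13, 31, 80], [11, 31, 79], [13, 34, 82]]
227 [[16, 38, 85], [13, 34, 81], [20, 41, 83]]
228 [[23, 41, 84], [28, 42, 77], [39, 51, 77]]
229 [[41, 51, 78], [54, 59, 76], [59, 64, 72]]
230 [[66, 67, 74], [73, 73, 73], [74, 74, 74]]
231 [[80, 79, 74], [84, 83, 78], [81, 80, 80]]
232 [[89, 85, 79], [90, 86, 81], [84, 84, 82]]
233 [[92, 86, 79], [95, 90, 83], [80, 81, 80]]
169 [300.3 228.4]
180 [300.3 224.9]
190 [300.3 221.8]
200 [300.3 218.7]
```

The tip is really about 20–25 mm above the reported TCP, consistently across the pictures. I'll go down by force in small steps.

```bash
python3 -m handwheel '{"series": [[[0,0,0.3,0,0,0,0],[0,0,0.6,0,0,0,0],[0,0,0.6,0,0,0,0]]]}'; python3 -m handwheel '{"series": [[[0,0,0.2,0,0,0,0],[0,0,0.4,0,0,0,0]]]}'
```

```text
time: 11.3
tool_pos: [545.8, -127.0, 163.4]
tcp_rot: [-180.0, -0.0, 82.4]
ft_force: [0.2, -0.7, -0.0]
finger_gap: -0.3
grip_force: 0.0
time: 11.55
tool_pos: [546.3, -127.3, 160.2]
tcp_rot: [180.0, 0.0, 82.4]
ft_force: [-0.1, -0.5, 1.9]
finger_gap: 0.4
grip_force: 1.0
```

Contact at a reported z of about 160, with 1.9 N. Now the press.

```bash
python3 -m handwheel '{"series": [[[0,0,0.5,0,0,0,0],[0,0,1.0,0,0,0,0],[0,0,1.4,0,0,0,0],[0,0,1.5,0,0,0,0]]]}'
```

```text
time: 12.05
tool_pos: [546.2, -127.4, 144.9]
tcp_rot: [180.0, 0.0, 82.4]
ft_force: [-1.4, -3.1, 5.9]
finger_gap: 0.1
grip_force: 3.3
```

```bash
python3 -m handwheel '{"series": [[[0,0,0.1,0,0,0,0],[0,0,0.2,0,0,0,0]]]}'
```

```text
time: 12.3
tool_pos: [546.3, -127.6, 144.3]
tcp_rot: [179.9, 0.0, 82.4]
ft_force: [-5.5, -2.1, 16.3]
finger_gap: -0.0
grip_force: 7.7
```

That is the bottom stop. I'll ease off slightly, hold, and check the dish before release.

```bash
python3 -m handwheel '{"series": [[[0,0,-0.08,0,0,0,0],[0,0,-0.08,0,0,0,0],[0,0,-0.08,0,0,0,0],[0,0,-0.08,0,0,0,0],[0,0,-0.08,0,0,0,0]]]}' && python3 - <<'E'
from h import *
t=eyes.snapshot('top'); s=eyes.snapshot('side')
a=cv2.resize(t['img'][205:285,150:240],None,fx=4.5,fy=4.5,interpolation=3); b=cv2.resize(s['img'][190:250,245:330],None,fx=4.4,fy=6,interpolation=3)
m=np.hstack([a,b]); cv2.imwrite('pics/c6.png',m[...,::-1]); print(m.shape)
E
```

```text
time: 12.92
tool_pos: [546.3, -127.4, 144.7]
tcp_rot: [180.0, 0.0, 82.4]
ft_force: [-3.4, -2.0, 10.3]
finger_gap: -0.4
grip_force: 4.7
(360, 779, 3)
```

View pics/c6.png

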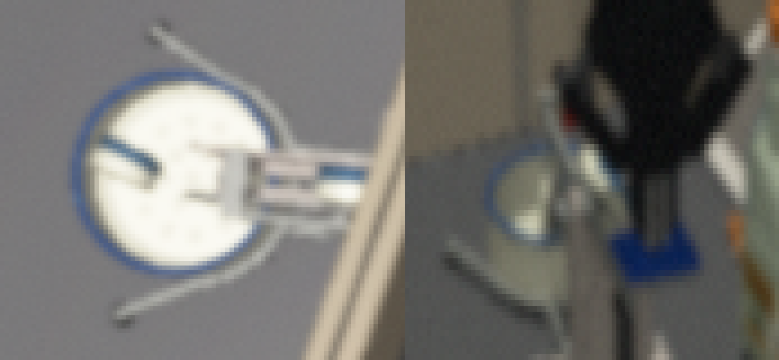

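The first tablet is in the dish at (130,165), and the dish is still home at about (172,172). I'll release all the way, wait, then press again.

```bash
python3 -m handwheel '{"series": [[[0,0,-0.6,0,0,0,0],[0,0,-1.2,0,0,0,0],[0,0,-1.8,0,0,0,0],[0,0,-2.6,0,0,0,0],[0,0,-3,0,0,0,0],[0,0,-3,0,0,0,0],[0,0,-3,0,0,0,0],[0,0,-3,0,0,0,0],[0,0,-3,0,0,0,0],[0,0,-3,0,0,0,0],[0,0,-3,0,0,0,0],[0,0,-3,0,0,0,0]]]}' && python3 - <<'E'
from h import *
s=eyes.snapshot('side')
print([(b[0],b[1]) for b in blobs(s['img'],(98,90,60),(128,255,255),(285,205,330,250))[0]])
E
```

```text
time: 14.52
tool_pos: [546.0, -127.1, 173.7]
tcp_rot: [180.0, -0.0, 82.4]
ft_force: [0.5, 0.7, -0.1]
finger_gap: 0.0
grip_force: 0.0
[([291, 222, 20, 8, 113], [300.65, 225.64])]
```

The lever is back up, with the pad at v=225.6 as at rest. Second press, to the same depth, held for about 0.75 s.

```bash
python3 -m handwheel '{"series": [[[0,0,0.6,0,0,0,0],[0,0,1.2,0,0,0,0],[0,0,1.8,0,0,0,0],[0,0,2.4,0,0,0,0],[0,0,2.8,0,0,0,0],[0,0,3.05,0,0,0,0],[0,0,3.05,0,0,0,0],[0,0,3.05,0,0,0,0],[0,0,3.05,0,0,0,0],[0,0,3.05,0,0,0,0],[0,0,3.05,0,0,0,0]]]}' && python3 - <<'E'
from h import *
t=eyes.snapshot('top'); s=eyes.snapshot('side')
print([(b[0],b[1]) for b in blobs(s['img'],(98,90,60),(128,255,255),(285,205,330,250))[0]])
a=cv2.resize(t['img'][205:285,150:240],None,fx=4.5,fy=4.5,interpolation=3); cv2.imwrite('pics/c7.png',a[...,::-1])
E
```

```text
time: 15.95
tool_pos: [546.4, -127.6, 144.6]
tcp_rot: [179.9, 0.1, 82.4]
ft_force: [-4.4, -2.8, 11.2]
finger_gap: 0.0
grip_force: 5.7
[([292, 227, 20, 10, 128], [301.21, 232.27])]
```

View pics/c7.png

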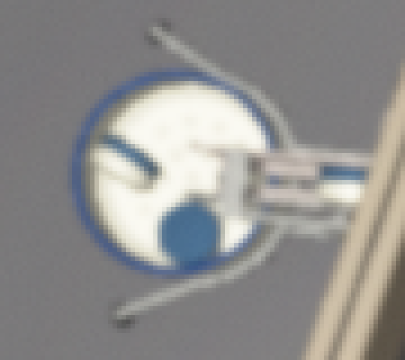

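Two tablets are in the dish, one at (130,165) and one lying flat at (190,232), and the dish is still home. I'll release the lever and move clear upward.

```bash
python3 -m handwheel '{"series": [[[0,0,-0.6,0,0,0,0],[0,0,-1.2,0,0,0,0],[0,0,-1.8,0,0,0,0],[0,0,-2.6,0,0,0,0],[0,0,-5,0,0,0,0],[0,0,-9,0,0,0,0],[0,0,-13,0,0,0,0],[-3,0,-15,0,0,0,0],[-8,0,-15,0,0,0,0],[-13,0,-15,0,0,0,0],[-13,0,-15,0,0,0,0],[-13,0,-15,0,0,0,0]]]}' && python3 - <<'E'
from h import *
t=eyes.snapshot('top'); s=eyes.snapshot('side')
for d,b in((t,(270,230,320,280)),(s,(285,205,330,250))): print([(b[0],b[1]) for b in blobs(d['img'],(98,90,60),(128,255,255),b)[0]])
a=cv2.resize(t['img'][170:320,110:330],None,fx=2.4,fy=2.4,interpolation=3); b=cv2.resize(s['img'][190:280,240:300],None,fx=4,fy=4,interpolation=3)
m=np.hstack([a,b]) ; print(m.shape); cv2.imwrite('pics/c8.png',m[...,::-1]); print(status.sense()['ft_force'])
E
```

```text
time: 17.55
tool_pos: [528.8, -255.7, 293.1]
tcp_rot: [-180.0, -0.0, 82.4]
ft_force: [-0.4, 0.7, -0.1]
finger_gap: 0.0
grip_force: 0.0
[([279, 241, 21, 23, 406], [288.77, 251.77])]
[([291, 222, 21, 8, 124], [300.62, 225.35])]
(360, 768, 3)
[-0.25960826  0.11577364  0.00710202]
```

View pics/c8.png

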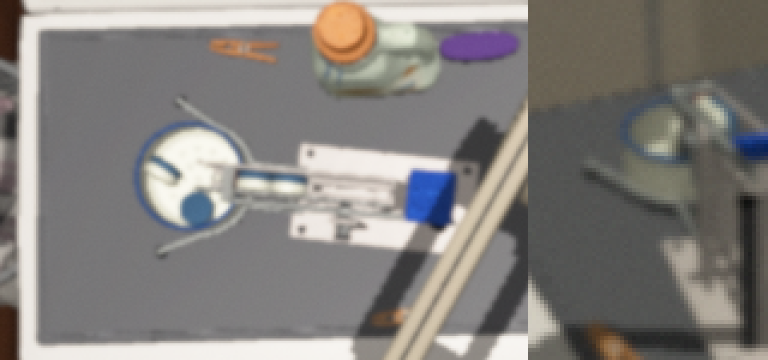

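The dish is home at (190,177) with two tablets in it. Two are left in the chute at (255,183) and (288,185), the lever is up, and the robot is clear.

```bash
python3 -c "
from bench import r
print(r.hand_in())"
```

```text
the job is handed in; nothing more can be done
None
```

The job is handed in: the dish is home with two tablets in it, two are left in the chute, the lever is up and the arm is clear, at about 17.6 s; however, I viewed 12 pictures, two over the limit of 10.

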